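Hold a cuvette down in the photometer's light path

TASK

Take the cuvette that has no cap out of the blue rack, gripping it lightly by its two frosted faces only and never touching the clear ones, and lower it gently into the well of the photometer with its clear faces towards the lamp and the detector. Press it down on the sprung seat, most of the way to the bottom, so that the shutter opens, and finish while still gripping it and holding it down for the reading: if it is let go, the spring lifts it and shuts the light off. Leave the capped cuvette and everything else on the bench where it is.

Things in the scene. Friction and masses are not known exactly. Their poses are not given: they have to be found in the camera images.
- cuvette: The open-topped glass cuvette without a cap: 12.7 x 12.7 x 45 mm, about 13 g. Origin at the centre of its underside, z up. Its x axis runs through its two CLEAR faces (facing +x and -x), its y axis through its two FROSTED, whitish faces (facing +y and -y). It stands in an end pocket of the rack with its upper 23 mm out; the frosted faces look to the rack's long sides.
- clear_faces: The two clear faces of the cuvette (same origin and axes as the cuvette). Fingers must not touch them.
- cuvette_top (a point): Centre of the cuvette's open top, 45 mm above its underside.
- capped_cuvette: A second, sealed cuvette with a white 14 mm wide cap, 50 mm high, standing in the pocket at the other end of the rack. It is not to be used.
- rack: Blue cuvette rack, fixed: block 40 x 124 mm, its top 28 mm above the worktop, on a 52 x 136 x 6 mm foot. Five square pockets (14.6 mm wide, 22 mm deep) in a row along its y axis, 22 mm apart; the cuvettes stand in the end pockets, at y = +44 and -44 mm (which in which varies). Origin under its centre, at worktop height.
- photometer: Open photometer, fixed: grey base plate 84 x 236 mm, white lamp house with dark ribs at its +y end, white detector house at its -y end (each 71 mm high, 54 to 112 mm from the middle). The beam runs along its y axis, 33 mm above the worktop. In the middle a black cell holder, 36 x 36 mm. Origin under the holder's well, at worktop height; display on its -x side.
- well (a point): Centre of the mouth of the holder's square well, at the top of its bright funnel lip, 45 mm above the worktop. The lip narrows from 21 mm to the well's 15 mm in its upper 3 mm; the well's sides run along the photometer's x and y axes. The shutter blade and its two posts stand 23 to 30 mm from the well's axis on the lamp's side (+y), up to 54 mm above the worktop.
- seat (a joint): Sprung seat in the well, with the orange shutter blade at the lamp's side: 0 = up (seat 34 mm above the worktop, 11 mm below the mouth; beam shut off), from 0.007 the blade's window lets the beam through, 0.012 = at its bottom stop (22 mm above the worktop). In m. The spring pushes back with 1.2 N at the top, 3 N at the stop, and lifts a cuvette that is let go.
- wash_bottle: Bystander: white squeeze bottle with blue cap and bent spout, 67 x 101 x 210 mm. Origin under its centre.
- beaker: Bystander: empty glass beaker, 73 mm across, 93 mm high. Origin under its centre.
- reagent_bottle: Bystander: clear bottle with blue cap, 60 mm across, 125 mm high. Origin under its centre.
- cuvette_case: Bystander: closed black cuvette case, 62 x 110 x 28 mm. Origin under its centre.
Mind the look-alikes: they are no part of the job. What is shaped like the cuvette but black or pink is not meant.

How it is judged:
On the way:
1. the fingers have lifted the uncapped cuvette clear of the rack (z of cuvette in the frame of rack above 0.035 m and contact force between the fingers and cuvette above 1 N), for 0.1 s.
At the end, for the whole second after the job is handed in: The cuvette stands in the well, within 3 mm of its axis, upright within 0.12 rad and with its clear faces square to the beam within 0.15 rad; it holds the sprung seat at least 7 mm down (of 12 mm), and the fingers still grip it (more than 1 N, grasp point within 20 mm of its open top), at rest (value of joint seat above 0.007 m and z of cuvette in the frame of photometer below 0.029 m and horizontal distance between cuvette and well below 0.003 m and angle between the x axis of cuvette and the y axis of photometer, either way round below 0.15 rad and angle between cuvette's own z axis and vertical below 0.12 rad and contact force between the fingers and cuvette above 1 N and distance between the grasp point and cuvette_top below 0.02 m and linear speed of cuvette below 0.02 m/s); the arm keeps its last pose, push and grip.
It fails at once if the fingers touch a clear face of the cuvette (more than 0.5 N) (contact force between the fingers and clear_faces above 0.5 N).
It fails at once if the cuvette is squeezed hard (more than 90 N over both fingers) (contact force between the fingers and cuvette above 90 N).
It fails at once if the cuvette is pushed hard against the photometer or its seat (more than 25 N) (contact force between cuvette and photometer above 25 N).
It fails at once if the cuvette is tipped over or dropped (tilted by more than 0.6 rad) (angle between cuvette's own z axis and vertical above 0.6 rad).
It fails at once if the capped cuvette is moved by more than 15 mm, or another thing on the bench is shifted by more than 30 mm or knocked over (distance of capped_cuvette from where it was at the start of the episode above 0.015 m or distance of any of wash_bottle, beaker, reagent_bottle, cuvette_case from where it was at the start of the episode above 0.03 m or angle between any of wash_bottle, beaker, reagent_bottle's own z axis and vertical above 0.5 rad).
It also fails if it takes over 42 s, if anything falls off the work surface, if the arm or the gripper's body presses on something with over 40 N, if the wrist force passes 120 N, or if a joint passes its speed limit or range.

ROBOT

A 6-joint arm with a two-finger parallel gripper is mounted at the origin on a cart in front of the work surface, level with it; the furniture and walls round the work are solid. World frame = base frame: x ahead of the robot, y to its left, z up, the work surface at z = 0. Lengths are in m, angles in rad, forces in N, time in s.
With the tool pointing down it reaches from about 0.275 to 0.75 m from the base axis. Payload 10.2 kg.
Tool frame: the origin (TCP) lies midway between the tips of the shut fingers; the grasp point (between the pads) lies 19 mm behind it; y points along the fingers, z is the direction in which the jaws open and shut, and the axes are right-handed (so a half turn about y gives the same grasp; the last joint's range is limited). The gripper opens to 88 mm and grips with 3 to 60 N. Pads are 18 mm wide; open, the fingers measure 123 mm over their backs; the gripper's body (75 mm by 187 mm) begins 45 mm behind the grasp point.
Start: joints at [-1.491, 0.313, 1.498, -0, 1.331, -0.223], TCP at [0.157, -0.501, 0.239] pointing down, gripper open.
Joint ranges: [-2.94, 2.94], [-0.97, 2.17], [0.19, 2.56], [-1.23, 4.37], [0.02, 3.11], [-2.88, 2.88]. Speed limits (rad/s): [2.39, 2.39, 3.01, 3.14, 3.14, 3.14].

INTERFACE

Orientations are given as [roll, pitch, yaw] about the fixed x, y, z axes, in that order (R = Rz(yaw) Ry(pitch) Rx(roll)).
In Python, from rig import monitor, vision, ctrl, models gives the robot as it stands.
- The arm moves only by the tool move_arm, never from a script. Its argument "commands" is a list of rows, each a list of 7 numbers: the turn, a rotation vector about the tool's x, y, z in units of 90 degrees (1.0 is 90 degrees), then the shift along the tool's x, y, z in units of 0.15 m (1.0 is 0.15 m), then the gripper command: -1 is fully open, 1 is shut, values between are in proportion. In form: [[ax, ay, az, tx, ty, tz, fingers], ...]. A call has 1 to 12 rows; each row is the pose to reach, as a shift and turn from the pose commanded when the call began, along the tool's axes at that moment; what a row does not reach only later rows make up. A row lasts 1/10 s, in which the tool goes at most 50 mm and 8.59 degrees, less where a joint would pass 70% of its speed; a pose out of reach is approached as far as the arm can. A call with a number of a shift or a turn outside -1 to 1 is refused whole. A call with a gripper value outside its range is refused whole. The fingers move at their own pace and stop on an object; "force" is the grip in N (left out, the last holds). Time passes only in rows, so rows that repeat a pose let the fingers close. It gives the time, the measured TCP pose, the force and the opening at its end, in the units of the state.
- monitor.observe(): the state, without advancing time (a new reading comes with each control period).
- vision.read_camera(name): name is "scene" or "top" or "wrist"; returns a dict with "color" (480x640x3 uint8, red, green, blue), "camera_matrix" (3x3 intrinsics, pixels), "world_to_cam" (4x4, takes a point from world to camera coordinates); the wrist camera has in their place "hand_eye" (4x4, takes a point from camera to tool coordinates, whose origin is the TCP and whose axes are the tool frame's). Camera axes: x right, y up, looking along -z (the intrinsics and any distortion apply to the point x, -y, -z); pixel columns grow to the right and rows downward; lengths in m; the calibration is good to about 2 mm. A picture is of the moment at which its call begins: read the wrist's pose just before it. There is no depth.
- ctrl.close_job(): hands the job in, once; it reports no verdict.
Trained networks look in the newest picture that a camera, given by its name, has taken for a name from the list of things; names that differ only in an ending like _2 or _b are one class to them, and where a whole thing is asked for, a point or a joint stands for the part that bears it (a point fixed in the world has none). Each returns a list of dicts, best first, with "conf" (0 to 1); they miss things now and then, are a little off and sometimes report something else, mostly with a low value. They report only what shows in the picture. A call takes as long as a camera call. They do not tell look-alikes from the thing itself.
- models.trace(query, camera): "mask" (480x640 bool, what is visible of it) and "extent" ([left, top, right, bottom] in pixels, round what is visible of it).
The state is a dict: "time_s": time; "joint_positions": joint angles; "dq": joint speeds; "joint_torque": joint torques, N m; "tcp_pos": TCP position; "orientation": TCP orientation; "ft_force": force on the tool from outside, world axes, zero at the start; "ft_torque": the same for the moment, N m; "opening": finger opening in m.
Only numpy, scipy, OpenCV 4.12 (cv2) and the standard library are available. Lean on these libraries where they do the work, as an engineer would, in place of code of your own. Each camera call takes 0.05 s, during which the arm holds its last target. There are 200 camera calls.

## Working session

There is one attempt and no reset: what is moved stays moved. The work goes in short steps, Python scripts to look and compute and a tool call to move; the robot and the scene stay as the last step left them, time stands still between calls to the robot, and variables do not carry over. Pictures are saved under pics/ and viewed, about 8 in all and at most 12, crops included, and the job is handed in when it is done.

Besides the shell and the picture viewer there is one more tool, called after "Request:" as name(argument=value, ...), one argument or row to a line, values as JSON. move_arm: Moves the arm, as the interface text tells. Shifts and turns lie within -1 to 1; 1 stands for 0.15 m of shift or 90 degrees of turn. Its arguments: {"type":"object","properties":{"commands":{"type":"array","items":{"type":"array","items":{"type":"number","minimum":-1,"maximum":1}}},"force":{"type":"number"}},"required":["commands"]}

```bash
mkdir -p pics; ls; python3 - <<'E'
from rig import monitor, vision, ctrl, models
import cv2,numpy as np,pickle
s=monitor.observe(); print(s)
d={}
for c in ["top","scene"]:
    r=vision.read_camera(c); d[c]=r
    cv2.imwrite(f"pics/{c}0.png",r["color"][:,:,::-1])
    print(c,r["camera_matrix"].tolist(),np.round(r["world_to_cam"],3).tolist())
    for q in ["cuvette","capped_cuvette","rack","photometer","seat"]:
        for m in models.trace(q,c)[:3]: print(c,q,round(m["conf"],2),m["extent"])
pickle.dump(d,open("d0.pkl","wb"))
E
```

```text
pics
{'time_s': 0.0, 'joint_positions': array([-1.49139754e+00,  3.13404307e-01,  1.49839678e+00,  3.97007298e-05,
        1.33096476e+00, -2.23397533e-01]), 'dq': array([ 3.76052371e-04,  7.76942487e-05,  9.29909545e-04, -4.54292041e-04,
       -1.11090222e-03, -7.27519951e-04]), 'joint_torque': array([ 4.54461442e-04, -4.02204823e+01, -2.52267855e+01,  6.94471761e-02,
        3.52925307e-02, -9.26660800e-05]), 'tcp_pos': array([ 0.15653079, -0.50088754,  0.23819961]), 'orientation': array([-1.57193183e+00,  2.97510670e-04, -2.83880595e+00]), 'ft_force': array([-0.03101107, -0.68937169, -1.41474359]), 'ft_torque': array([ 0.00446468, -0.0349025 ,  0.03226452]), 'opening': 0.08796230538527691}
top [[612.7989620394894, 0.0, 318.446703580104], [0.0, 612.7989620394894, 234.58987143195824], [0.0, 0.0, 1.0]] [[0.007, -1.0, -0.006, 0.035], [0.978, 0.005, 0.207, -0.637], [-0.207, -0.007, 0.978, -1.204], [0.0, 0.0, 0.0, 1.0]]
top cuvette 0.59 [429.0, 314.7, 436.8, 325.9]
top cuvette 0.49 [395.1, 308.7, 409.9, 315.3]
top cuvette 0.45 [410.3, 272.1, 415.7, 280.7]
top capped_cuvette 0.37 [371.8, 257.3, 380.7, 265.3]
top rack 0.76 [354.9, 245.4, 425.9, 291.6]
top rack 0.37 [194.9, 290.3, 306.0, 332.6]
top photometer 0.8 [193.2, 288.9, 306.7, 333.8]
top seat 0.65 [235.2, 309.6, 252.2, 314.9]
scene [[446.9091481372009, 0.0, 314.60324692444993], [0.0, 446.9091481372009, 237.5276383958916], [0.0, 0.0, 1.0]] [[0.731, -0.682, -0.019, -0.428], [0.457, 0.469, 0.756, -0.336], [-0.507, -0.562, 0.654, -0.541], [0.0, 0.0, 0.0, 1.0]]
scene cuvette 0.75 [344.0, 363.9, 349.1, 387.7]
scene cuvette 0.61 [320.5, 331.8, 327.4, 353.5]
scene cuvette 0.58 [364.6, 313.0, 378.4, 329.4]
scene capped_cuvette 0.45 [347.6, 272.4, 353.5, 289.7]
scene rack 0.55 [331.5, 281.5, 382.9, 351.4]
scene photometer 0.62 [165.2, 200.7, 266.4, 293.6]
scene photometer 0.5 [330.5, 279.4, 383.8, 350.3]
scene seat 0.15 [267.1, 158.9, 302.8, 198.6]
```

```bash
python3 - <<'E'
import cv2
im=cv2.imread("pics/top0.png")[220:360,180:450]
cv2.imwrite("pics/top0c.png",cv2.resize(im,None,fx=2.96,fy=2.96,interpolation=cv2.INTER_CUBIC))
E
```

```text
(no output)
```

View pics/top0c.png

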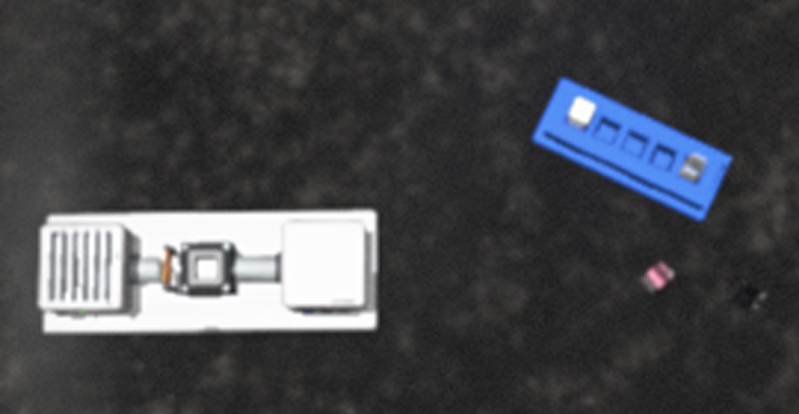

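View pics/scene0.png

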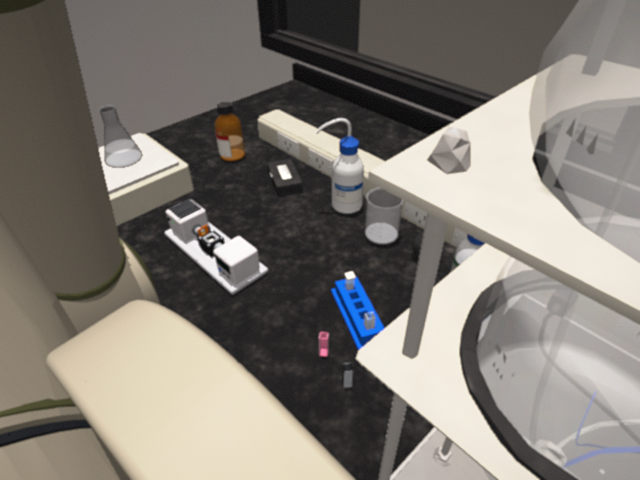

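The crop shows the rack, with the white cap at crop (582,108) and the open cuvette at (692,167). The photometer well is at (207,268), lamp on the left. In the scene view the wash bottle, beaker and case sit farther back, and a shelf stands on the right.

```bash
cat > h.py <<'E'
import numpy as np,cv2,pickle
from scipy.spatial.transform import Rotation as R
def unproj(K,w2c,uv,z):
    uv=np.atleast_2d(uv).astype(float); out=[]
    Rm=w2c[:3,:3]; c=-Rm.T@w2c[:3,3]
    for u,v in uv:
        d=Rm.T@np.array([(u-K[0,2])/K[0,0],-(v-K[1,2])/K[1,1],-1.])
        out.append(c+d*(z-c[2])/d[2])
    return np.array(out)
def proj(K,w2c,P):
    P=np.atleast_2d(P); q=P@w2c[:3,:3].T+w2c[:3,3]
    return np.c_[K[0,2]-K[0,0]*q[:,0]/q[:,2], K[1,2]+K[1,1]*q[:,1]/q[:,2]]
def tool(s):
    T=np.eye(4);T[:3,:3]=R.from_euler('xyz',s["orientation"]).as_matrix();T[:3,3]=s["tcp_pos"];return T
def wrist_w2c(s,he): return np.linalg.inv(tool(s)@he)
def cmd(s,pos,Rt):
    "shift (units) and rotvec (units) from the present pose"
    T=tool(s); return np.round(np.r_[R.from_matrix(T[:3,:3].T@Rt).as_rotvec()/(np.pi/2), T[:3,:3].T@(np.array(pos)-T[:3,3])/.15],4)
E
python3 - <<'E'
from h import *
d=pickle.load(open("d0.pkl","rb"));t=d["top"];K=t["camera_matrix"];W=t["world_to_cam"]
f=lambda x,y,z:np.round(unproj(K,W,((x+.5)/2.96-.5+180,(y+.5)/2.96-.5+220),z)[0],3)
print("cap",f(583,107,.056),"cuv",f(694,161,.051),"well",f(207,267,.045))
print("rack corners top",[f(*p,.028) for p in [(563,80),(730,158),(706,209),(537,134)]])
print("photo plate",[f(*p,.01) for p in [(47,213),(376,210),(376,328),(45,331)]], 'pink',f(657,277,.02),'black',f(748,296,.01))
print("houses",f(42,268,.071),f(368,262,.071))
import cv2
print("cam",-W[:3,:3].T@W[:3,3]); S=d["scene"]["world_to_cam"];print(-S[:3,:3].T@S[:3,3])
s=__import__("rig").monitor.observe();print(np.round(tool(s),3))
E
```

```text
cap [ 0.595 -0.082  0.056] cuv [ 0.558 -0.16   0.051] well [0.482 0.18  0.045]
rack corners top [array([ 0.62 , -0.071,  0.028]), array([ 0.564, -0.189,  0.028]), array([ 0.527, -0.171,  0.028]), array([ 0.58 , -0.052,  0.028])]
photo plate [array([0.523, 0.3  , 0.01 ]), array([0.527, 0.063, 0.01 ]), array([0.443, 0.063, 0.01 ]), array([0.439, 0.298, 0.01 ])] pink [ 0.48  -0.136  0.02 ] black [ 0.467 -0.202  0.01 ]
houses [0.479 0.289 0.071] [0.484 0.067 0.071]
cam [0.37415173 0.02948376 1.31042206]
[ 0.19242262 -0.43848369  0.59936763]
[[-0.955 -0.     0.298  0.157]
 [-0.298 -0.    -0.955 -0.501]
 [ 0.    -1.     0.     0.239]
 [ 0.     0.     0.     1.   ]]
```

View pics/top0.png

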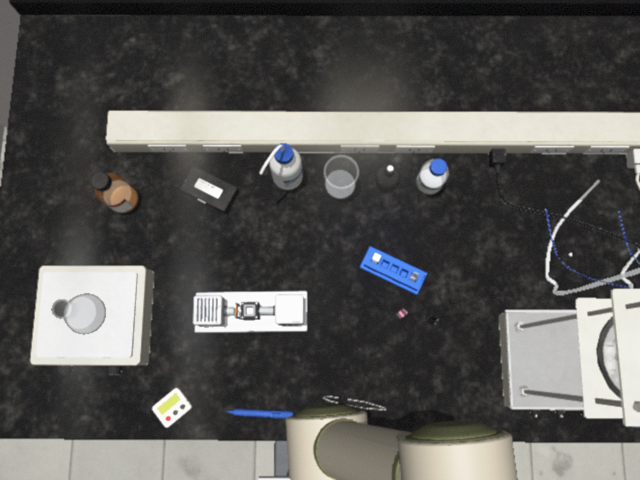

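```bash
python3 - <<'E'
from h import *
d=pickle.load(open("d0.pkl","rb"));t=d["top"];s=d["scene"]
def tri(a,b):
    P=[]
    for c,uv in ((t,a),(s,b)):
        W=c["world_to_cam"];K=c["camera_matrix"];o=-W[:3,:3].T@W[:3,3];p=unproj(K,W,uv,0)[0];P.append((o,(p-o)/np.linalg.norm(p-o)))
    A=sum(np.eye(3)-np.outer(v,v) for o,v in P);b=sum((np.eye(3)-np.outer(v,v))@o for o,v in P)
    x=np.linalg.solve(A,b);return np.round(x,3),[round(np.linalg.norm((np.eye(3)-np.outer(v,v))@(x-o)),3) for o,v in P]
print("lower board near",tri((508,408),(360,357)));print("lower far",tri((505,310),(500,240)));print("upper",tri((580,418),(375,175)),tri((578,300),(575,55)))
print("reag",np.round(unproj(t["camera_matrix"],t["world_to_cam"],(438,167),.12),3))
for z in (0,.1,.2,.3): print(z,np.round(unproj(t["camera_matrix"],t["world_to_cam"],[(508,408),(505,310)],z)[:,:2],3).tolist())
E
```

```text
lower board near (array([ 0.331, -0.289,  0.292]), [np.float64(0.031), np.float64(0.031)])
lower far (array([ 0.483, -0.298,  0.33 ]), [np.float64(0.042), np.float64(0.042)])
upper (array([ 0.319, -0.317,  0.482]), [np.float64(0.016), np.float64(0.016)]) (array([ 0.469, -0.329,  0.5  ]), [np.float64(0.022), np.float64(0.022)])
reag [[ 0.767 -0.203  0.12 ]]
0 [[0.288, -0.353], [0.49, -0.358]]
0.1 [[0.295, -0.324], [0.481, -0.329]]
0.2 [[0.302, -0.295], [0.472, -0.299]]
0.3 [[0.308, -0.266], [0.463, -0.27]]
```

Shelf edge is around x 0.31–0.47, y < -0.28, so I'll take the tool round it close to the base.

Request:
move_arm(
  commands=[
    [0,0,0,-0.13,0,-1,-1],
    [0,0,0,-0.13,0,-1,-1],
    [0,0,0,-0.13,0,-1,-1],
    [0,0,0,-0.13,0,-1,-1],
  ],
)

```text
time_s: 1.0
tcp_pos: [0.1302, -0.3476, 0.2385]
orientation: [-1.572, 0.0, -2.838]
ft_force: [-0.2, -0.6, 0.6]
opening: 0.0879
```

Request:
move_arm(
  commands=[
    [0,0,0,-0.765,0,-0.68,-1],
    [0,0,0,-0.765,0,-0.68,-1],
    [0,0,0,-0.765,0,-0.68,-1],
    [0,0,0,-0.765,0,-0.68,-1],
  ],
)

```text
time_s: 1.4
tcp_pos: [0.2113, -0.2175, 0.2391]
orientation: [-1.57, 0.001, -2.833]
ft_force: [0.4, 0.3, -0.0]
opening: 0.0879
```

Request:
move_arm(
  commands=[
    [0,-0.524,0,-1,0,-0.525,-1],
    [0,-0.524,0,-1,0,-0.525,-1],
    [0,-0.524,0,-1,0,-0.525,-1],
    [0,-0.524,0,-1,0,-0.525,-1],
    [0,-0.524,0,-1,0,-0.525,-1],
    [0,-0.524,0,-1,0,-0.525,-1],
  ],
)

```text
time_s: 2.0
tcp_pos: [0.3301, -0.1008, 0.2388]
orientation: [-1.571, -0.0, -2.009]
ft_force: [-0.1, -0.1, 0.3]
opening: 0.0885
```

```bash
python3 - <<'E'
from h import *
from rig import monitor,vision
s=monitor.observe();print(s["time_s"]);T=tool(s);print(np.round(T,3))
r=vision.read_camera("wrist");print(np.round(r["hand_eye"],3).tolist(),r["camera_matrix"].tolist(),r.keys())
th=np.radians(-25.4);z=np.array([np.cos(th),np.sin(th),0]);y=np.array([0,0,-1.]);Rt=np.c_[np.cross(y,z),y,z]
for p in ([.44,-.12,.22],[.558,-.16,.2]):print(cmd(s,p,Rt))
E
```

```text
2.0
[[-0.424  0.     0.906  0.33 ]
 [-0.906 -0.    -0.424 -0.101]
 [ 0.    -1.     0.     0.239]
 [ 0.     0.     0.     1.   ]]
[[0.001, -0.964, -0.265, -0.068], [0.001, 0.265, -0.964, -0.146], [1.0, 0.001, 0.001, 0.0], [0.0, 0.0, 0.0, 1.0]] [[408.4502788620636, 0.0, 325.6361335236138], [0.0, 408.4502788620636, 246.23808467887076], [0.0, 0.0, 1.0]] dict_keys(['color', 'camera_matrix', 'hand_eye'])
[-1.000e-04  3.400e-03  1.000e-04 -1.950e-01  1.254e-01  7.178e-01]
[-1.0000e-04  3.4000e-03  1.0000e-04 -2.8710e-01  2.5890e-01  1.5433e+00]
```

Request:
move_arm(
  commands=[
    [0,0,0,-0.147,0.1,0.75,-1],
    [0,0,0,-0.147,0.1,0.75,-1],
    [0,0,0,-0.147,0.1,0.75,-1],
  ],
)

```text
time_s: 2.35
tcp_pos: [0.4433, -0.1307, 0.2224]
orientation: [-1.571, 0.0, -2.018]
ft_force: [-1.2, 0.2, -0.5]
opening: 0.0882
```

Request:
move_arm(
  commands=[
    [0,0,0,-0.14,0.3,0.793,-1],
    [0,0,0,-0.14,0.5,0.793,-1],
    [0,0,0,-0.14,0.5,0.793,-1],
    [0,0,0,-0.14,0.5,0.793,-1],
    [0,0,0,-0.14,0.5,0.793,-1],
  ],
)

```text
time_s: 2.85
tcp_pos: [0.5566, -0.162, 0.1478]
orientation: [-1.572, 0.0, -2.017]
ft_force: [0.1, 0.9, 0.2]
opening: 0.0881
```

```bash
python3 - <<'E'
from h import *
from rig import monitor,vision,models
s=monitor.observe();print(s["time_s"],s["tcp_pos"]);T=tool(s)
r=vision.read_camera("wrist");pickle.dump((s,r),open("w1.pkl","wb"))
cv2.imwrite("pics/w1.png",r["color"][:,:,::-1])
for q in ("cuvette","capped_cuvette","rack"):
    for m in models.trace(q,"wrist")[:3]:print(q,round(m["conf"],2),m["extent"])
E
```

```text
2.85 [ 0.55664485 -0.16196673  0.14782233]
cuvette 0.95 [217.2, 310.9, 249.7, 356.0]
cuvette 0.94 [314.5, 229.1, 335.8, 254.6]
cuvette 0.82 [188.5, 232.9, 227.0, 271.5]
capped_cuvette 0.64 [310.9, 82.8, 339.0, 111.6]
capped_cuvette 0.56 [586.8, 110.0, 640.0, 199.3]
rack 0.78 [283.7, 62.1, 362.1, 268.5]
```

View pics/w1.png

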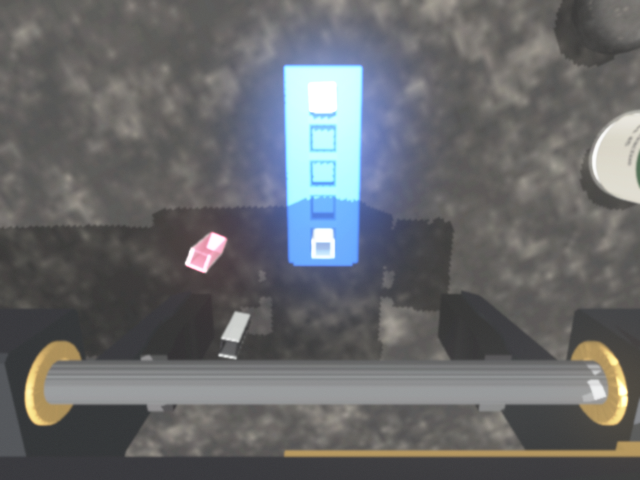

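The rack sits square in the wrist view, with the open cuvette at about (323,242) and the capped one at (322,97). The pink and black look-alikes lie to the left.

```bash
python3 - <<'E'
from h import *
s,r=pickle.load(open("w1.pkl","rb"));im=r["color"][:,:,::-1]
cv2.imwrite("pics/w1c.png",cv2.resize(im[50:280,270:380],None,fx=2.6,fy=2.6,interpolation=cv2.INTER_CUBIC)) 
K=r["camera_matrix"];W=wrist_w2c(s,r["hand_eye"])
a=im[215:270,295:350];cv2.imwrite("pics/w1d.png",cv2.resize(a,None,fx=10,fy=10,interpolation=cv2.INTER_CUBIC))
b,g,rr=[im[:,:,i].astype(int) for i in range(3)]
m=((b-rr>60)).astype(np.uint8);m[300:]=0
x,y=np.nonzero(m)[1],np.nonzero(m)[0]
for row in (70,90,110,130,150,170,190,200,220,230,240,250,260,264,268): 
    c=np.nonzero(m[row])[0];print(row,c.min() if len(c) else None,c.max() if len(c) else None)
for u in(300,345):c=np.nonzero(m[:,u])[0];print(u,c.min(),c.max())
f=lambda u,v,z:np.round(unproj(K,W,(u,v),z)[0],4)
print("cuv",f(325,241.5,.051),"cap",f(323,97,.056), "yaw",np.degrees(s["orientation"][2]))
E
```

```text
70 282 364
90 282 365
110 272 377
130 269 385
150 267 381
170 273 373
190 284 366
200 285 364
220 285 366
230 286 360
240 287 359
250 287 359
260 288 358
264 292 353
268 None None
300 64 266
345 63 266
cuv [ 0.5581 -0.1573  0.051 ] cap [ 0.5931 -0.0818  0.056 ] yaw -115.58024063621522
```

View pics/w1d.png

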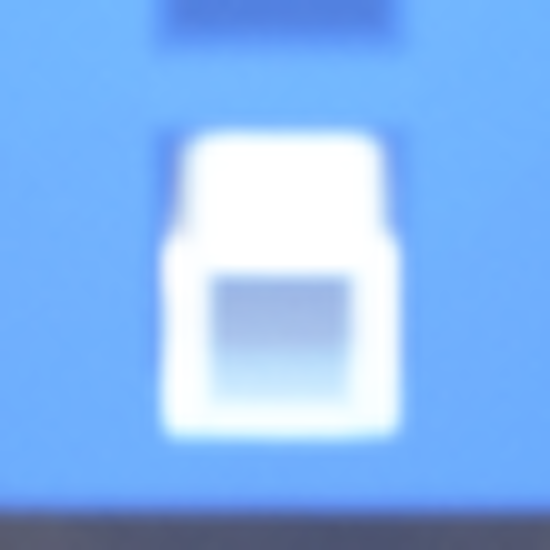

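```bash
python3 - <<'E'
from h import *
s,r=pickle.load(open("w1.pkl","rb"))
K=r["camera_matrix"];W=wrist_w2c(s,r["hand_eye"])
f=lambda u,v,z:np.round(unproj(K,W,(u,v),z)[0],4)
a,b=f(323,65,.028),f(323,265,.028);d=a-b;print(a,b,np.linalg.norm(d),np.degrees(np.arctan2(d[1],d[0])))
for p in ((284.5,65),(361.5,65),(288.5,264),(357.5,264)):print(f(*p,.028))
c,k=f(322.65,248.4,.051),f(322,100,.056);d=k-c;print(c,k,np.linalg.norm(d),np.degrees(np.arctan2(d[1],d[0])))
print(proj(K,W,[k[0],k[1],.056]))
# expected rim & cap pixels around estimate
ux=np.array([np.cos(np.radians(64.5)),np.sin(np.radians(64.5)),0]);uy=np.array([-ux[1],ux[0],0])
for name,q,h in(("rim",c,.00635),("cap",k,.007)):print(name,np.round(proj(K,W,[q+h*(i*ux+j*uy) for i in(-1,1) for j in(-1,1)]),1).tolist())
im=r["color"];
cv2.imwrite("pics/w1e.png",cv2.resize(im[70:130,290:355,::-1],None,fx=8,fy=8,interpolation=cv2.INTER_CUBIC))
for p in ([c[0],c[1],.1],):
  th=np.radians(-25.5);z=np.array([np.cos(th),np.sin(th),0]);y=np.array([0,0,-1.]);print(cmd(s,p,np.c_[np.cross(y,z),y,z]))
E
```

```text
[ 0.6018 -0.0632  0.028 ] [ 0.5469 -0.1771  0.028 ] 0.12644057892939276 64.26585164495494
[ 0.5809 -0.0532  0.028 ]
[ 0.6227 -0.0733  0.028 ]
[ 0.526  -0.1662  0.028 ]
[ 0.5685 -0.1866  0.028 ]
[ 0.5548 -0.1606  0.051 ] [ 0.592  -0.0829  0.056 ] 0.08629096128795877 64.41655616010924
[[322.04050424  99.90555558]]
rim [[332.8, 258.2], [312.4, 258.2], [332.9, 238.4], [312.2, 238.4]]
cap [[334.7, 113.3], [309.5, 113.3], [334.8, 86.3], [309.1, 86.3]]
[ 0.0011 -0.0009 -0.     -0.0029  0.3188 -0.0145]
```

View pics/w1e.png

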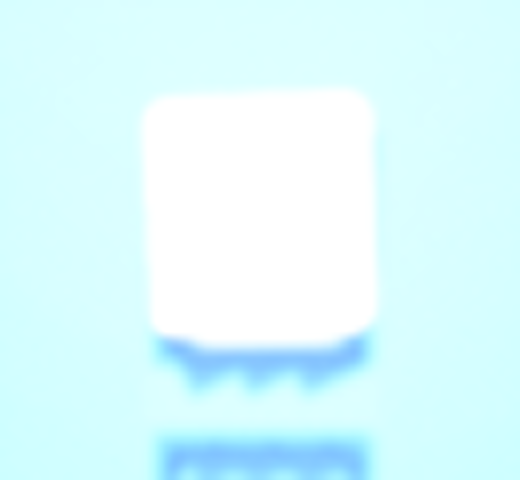

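Request:
move_arm(
  commands=[
    [0,-0.001,0,-0.003,0.32,-0.013,0.2],
    [0,-0.001,0,-0.003,0.45,-0.013,0.2],
    [0,-0.001,0,-0.003,0.45,-0.013,0.2],
    [0,-0.001,0,-0.003,0.45,-0.013,0.2],
    [0,-0.001,0,-0.003,0.45,-0.013,0.2],
    [0,-0.001,0,-0.003,0.45,-0.013,0.2],
  ],
  force=15,
)

```text
time_s: 3.65
tcp_pos: [0.5557, -0.1605, 0.0828]
orientation: [-1.568, -0.0, -2.014]
ft_force: [0.3, 0.5, 0.2]
opening: 0.0422
```

```bash
python3 - <<'E'
from h import *
from rig import monitor,vision,models
s=monitor.observe();print(s["time_s"],s["tcp_pos"],s["opening"]);T=tool(s)
r=vision.read_camera("wrist");pickle.dump((s,r),open("w2.pkl","wb"))
K=r["camera_matrix"];W=wrist_w2c(s,r["hand_eye"])
ux=np.array([np.cos(np.radians(64.5)),np.sin(np.radians(64.5)),0]);uy=np.array([-ux[1],ux[0],0])
c=np.array([.5549,-.1605,.051]);P=proj(K,W,[c+.00635*(i*ux+j*uy) for i,j in((-1,-1),(-1,1),(1,1),(1,-1))]);print(np.round(P,1).tolist())
im=r["color"][:,:,::-1].copy()
x0,y0=int(P[:,0].mean())-100,int(P[:,1].mean())-75
im=cv2.resize(im[y0:y0+150,x0:x0+200],None,fx=4,fy=4,interpolation=cv2.INTER_CUBIC);
for p in P: cv2.circle(im,tuple(int(v) for v in (p-[x0,y0])*4+2),3,(0,0,255),-1)
print(x0,y0);cv2.imwrite("pics/w2.png",im)
E
```

```text
3.65 [ 0.55571174 -0.16049013  0.08279902] 0.042156352214903596
[[337.7, 300.5], [310.6, 300.5], [310.4, 274.9], [338.0, 274.9]]
224 212
```

View pics/w2.png

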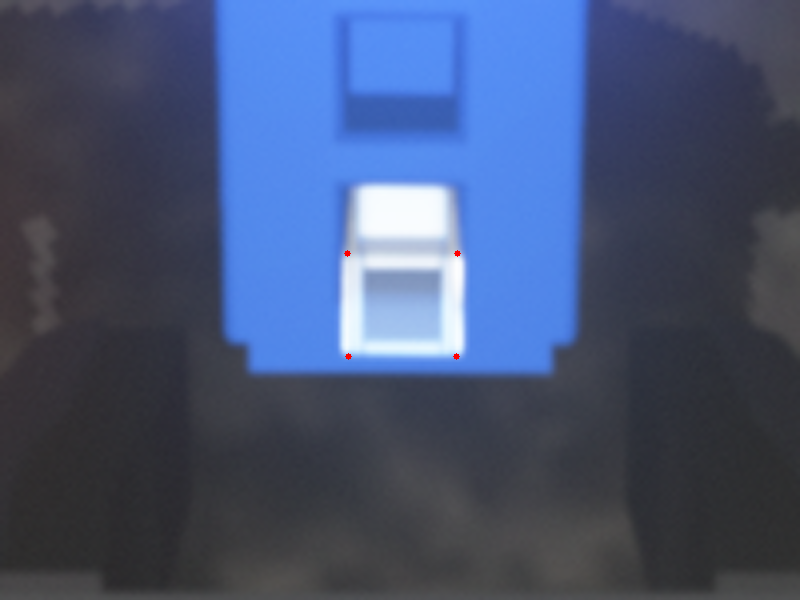

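The reprojected rim corners match the cuvette at crop (340–463, 253–356) within about 1 mm. The fingers are centred on it and clear of everything.

Request:
move_arm(
  commands=[
    [0,0,0,0,0.2,-0.004,0.2],
    [0,0,0,0,0.34,-0.004,0.2],
    [0,0,0,0,0.34,-0.004,0.2],
    [0,0,0,0,0.34,-0.004,0.2],
    [0,0,0,0,0.34,-0.004,0.2],
    [0,0,0,0,0.34,-0.004,0.2],
  ],
  force=15,
)

```text
time_s: 4.3
tcp_pos: [0.5547, -0.16, 0.0307]
orientation: [-1.57, -0.0, -2.014]
ft_force: [0.2, -0.8, 0.1]
opening: 0.0353
```

```bash
python3 - <<'E'
from h import *
from rig import monitor
s=monitor.observe();print(s["time_s"],s["tcp_pos"],s["opening"],s["ft_force"])
th=np.radians(-25.6);z=np.array([np.cos(th),np.sin(th),0]);y=np.array([0,0,-1.])
print(cmd(s,[.5550,-.1605,.031],np.c_[np.cross(y,z),y,z]))
E
```

```text
4.3 [ 0.55470232 -0.15998899  0.03067178] 0.035269173321950856 [ 0.1778375  -0.81199069  0.14226789]
[-0.0004  0.0022  0.      0.0022 -0.0022  0.0033]
```

Request:
move_arm(
  commands=[
    [0,0,0,0.002,0,0.003,0.6],
    [0,0,0,0.002,0,0.003,0.6],
    [0,0,0,0.002,0,0.003,0.65],
    [0,0,0,0.002,0,0.003,0.65],
    [0,0,0,0.002,0,0.003,0.75],
    [0,0,0,0.002,0,0.003,0.85],
    [0,0,0,0.002,0,0.003,1],
    [0,0,0,0.002,0,0.003,1],
    [0,0,0,0.002,0,0.003,1],
    [0,0,0,0.002,0,0.003,1],
  ],
  force=15,
)

```text
time_s: 5.3
tcp_pos: [0.5549, -0.1604, 0.0302]
orientation: [-1.571, 0.0, -2.014]
ft_force: [-0.5, 0.9, 0.1]
opening: 0.0125
```

```bash
python3 - <<'E'
from rig import monitor
s=monitor.observe();print(s["time_s"],s["tcp_pos"],s["opening"],s["ft_force"])
E
```

```text
5.3 [ 0.55485329 -0.16036062  0.0301985 ] 0.012484283397010293 [-0.52334484  0.91854246  0.08704166]
```

Request:
move_arm(
  commands=[
    [0,0,0,0,-0.04,0,1],
    [0,0,0,0,-0.08,0,1],
    [0,0,0,0,-0.12,0,1],
    [0,0,0,0,-0.17,0,1],
    [0,0,0,0,-0.22,0,1],
    [0,0,0,0,-0.3,0,1],
    [0,0,0,0,-0.45,0,1],
    [0,0,0,0,-0.6,0,1],
    [0,0,0,0,-0.8,0,1],
    [0,0,0,0,-0.8,0,1],
    [0,0,0,0,-0.8,0,1],
  ],
)

```text
time_s: 6.4
tcp_pos: [0.5549, -0.1604, 0.1508]
orientation: [-1.57, -0.0, -2.014]
ft_force: [-0.1, 0.3, -0.4]
opening: 0.0127
```

```bash
python3 - <<'E'
from h import *
from rig import monitor,vision,models
s=monitor.observe();print(s["time_s"],s["tcp_pos"],s["opening"],s["ft_force"])
th=np.radians(1.);z=np.array([np.cos(th),np.sin(th),0]);y=np.array([0,0,-1.])
print(cmd(s,[.482,.18,.15],np.c_[np.cross(y,z),y,z]), cmd(s,[.5549,.01,.15],np.c_[np.cross(y,z),y,z]))
E
```

```text
6.4 [ 0.55486805 -0.16037346  0.15077296] 0.012704825746823892 [-0.06584326  0.25740966 -0.39956379]
[-6.0000e-04 -2.9330e-01  2.0000e-04 -1.8414e+00  3.7000e-03 -1.4121e+00] [-6.0000e-04 -2.9330e-01  2.0000e-04 -1.0261e+00  4.6000e-03 -4.8700e-01]
```

Lifted. Now carry it over the photometer.

Request:
move_arm(
  commands=[
    [0,0,0,-0.1,0,-0.08,1],
    [0,0,0,-0.3,0,-0.23,1],
    [0,0,0,-0.5,0,-0.38,1],
    [0,0,0,-0.7,0,-0.54,1],
    [0,0,0,-0.92,0,-0.705,1],
  ],
)

```text
time_s: 6.9
tcp_pos: [0.5169, 0.0119, 0.1492]
orientation: [-1.573, -0.0, -2.014]
ft_force: [0.6, -0.0, -0.5]
opening: 0.0127
```

Request:
move_arm(
  commands=[
    [0,-0.05,0,-0.2,0,-0.15,1],
    [0,-0.1,0,-0.4,0,-0.3,1],
    [0,-0.16,0,-0.6,0,-0.45,1],
    [0,-0.22,0,-0.77,0,-0.59,1],
    [0,-0.27,0,-0.88,0,-0.68,1],
    [0,-0.293,0,-0.92,0,-0.705,1],
    [0,-0.293,0,-0.92,0,-0.705,1],
    [0,-0.293,0,-0.92,0,-0.705,1],
    [0,-0.293,0,-0.92,0,-0.705,1],
  ],
)

```text
time_s: 7.8
tcp_pos: [0.4823, 0.1788, 0.15]
orientation: [-1.571, -0.0, -1.556]
ft_force: [-0.0, -0.3, -0.7]
opening: 0.0125
```

```bash
python3 - <<'E'
from h import *
from rig import monitor,vision,models
s=monitor.observe();print(s["time_s"],s["tcp_pos"],s["orientation"],s["opening"],s["ft_force"])
r=vision.read_camera("wrist");pickle.dump((s,r),open("w3.pkl","wb"))
K=r["camera_matrix"];W=wrist_w2c(s,r["hand_eye"])
print(proj(K,W,[.482,.18,.045]))
cv2.imwrite("pics/w3.png",r["color"][:,:,::-1])
E
```

```text
7.8 [0.48233226 0.17878222 0.15003868] [-1.57114923e+00 -1.57564948e-04 -1.55621977e+00] 0.012484648623356525 [-0.02127218 -0.34106544 -0.65988415]
[[325.11344898 243.68523077]]
```

View pics/w3.png

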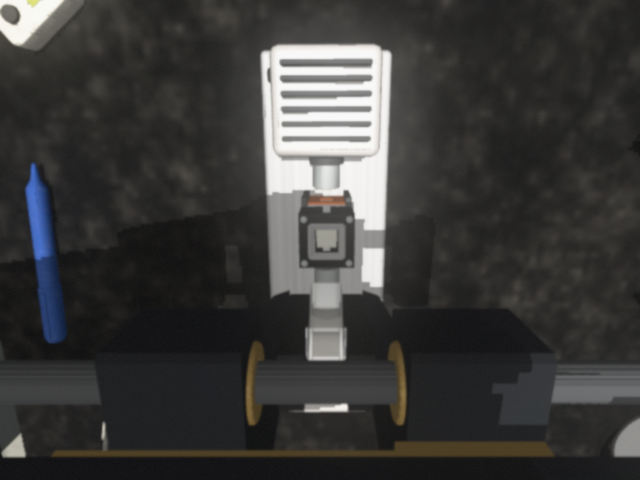

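The well shows at about (327,239), with the shutter blade on the lamp side at (327,200). The held cuvette hangs in front at (326,275–358). I need a close crop for the exact centre.

```bash
python3 - <<'E'
from h import *
s,r=pickle.load(open("w3.pkl","rb"));im=r["color"][:,:,::-1]
K=r["camera_matrix"];W=wrist_w2c(s,r["hand_eye"])
cv2.imwrite("pics/w3c.png",cv2.resize(im[180:280,280:374],None,fx=6,fy=6,interpolation=cv2.INTER_CUBIC))
T=tool(s)
for h in (.021,-.024): 
    print(h,np.round(proj(K,W,[(T@np.array([i*.00635,-h,j*.00635,1]))[:3] for i,j in((-1,-1),(-1,1),(1,1),(1,-1))]),1).tolist())
for v in range(55,150,8): 
    row=im[v].astype(int).sum(1); w=np.nonzero(row>420)[0]; w=w[(w>240)&(w<410)]; print(v,w.min(),w.max())
E
```

```text
0.021 [[306.3, 326.2], [344.2, 326.1], [343.8, 359.9], [306.8, 359.9]]
-0.024 [[311.0, 280.0], [339.8, 279.9], [339.6, 306.6], [311.3, 306.6]]
55 261 391
63 261 390
71 261 390
79 262 390
87 262 390
95 263 389
103 263 389
111 263 389
119 264 388
127 264 388
135 264 388
143 265 387
```

View pics/w3c.png

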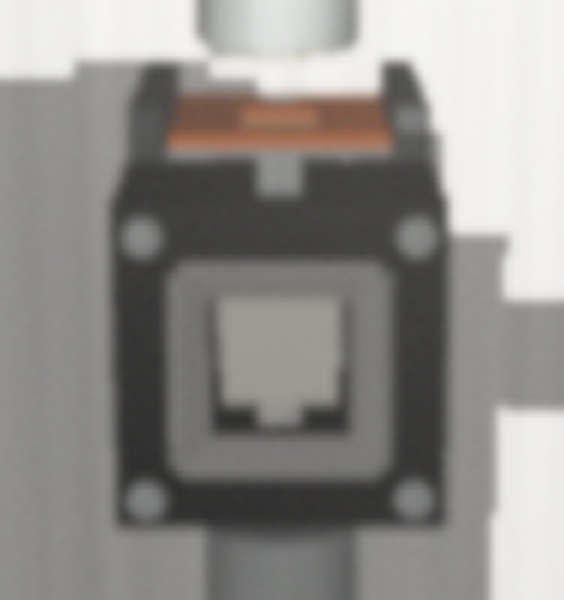

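```bash
python3 - <<'E'
from h import *
s,r=pickle.load(open("w3.pkl","rb"))
K=r["camera_matrix"];W=wrist_w2c(s,r["hand_eye"]);T=tool(s)
px=lambda p:((np.array(p,float)+.5)/6-.5)+[280,180]
for n,z,q in (("screws",.044,[(142,240),(417,239),(413,499),(146,500)]),("ring",.045,[(165,261),(394,260),(391,480),(168,481)]),("ringin",.042,[(210,298),(350,297),(350,433),(210,433)]),("blk",.044,[(117,200),(445,196),(443,525),(117,525)])):
    P=unproj(K,W,[px(p) for p in q],z); c=P.mean(0); e=(P[1]-P[0]+P[2]-P[3])/2; f=(P[0]-P[3]+P[1]-P[2])/2
    print(n,np.round(c,4),"size",np.round([np.linalg.norm(e),np.linalg.norm(f)],4),"ang",np.round(np.degrees([np.arctan2(e[1],e[0]),np.arctan2(f[1],f[0])-np.pi/2]),2), "tool off",np.round((np.linalg.inv(T)@np.r_[c,1])[:3],4))
# lamp house/plate side edges: plate edges at rows 55..143
L=unproj(K,W,[(261,59),(265,145)],.008);Rr=unproj(K,W,[(391,59),(387,145)],.008)
for A in(L,Rr):
    d=A[0]-A[1];print(np.degrees(np.arctan2(d[1],d[0]))-90)
m=(L+Rr)/2;print(m);print("jaw ang",np.degrees(np.arctan2(T[1,2],T[0,2])))
E
```

```text
screws [0.4827 0.1812 0.044 ] size [0.0288 0.0286] ang [1.02 0.81] tool off [-0.0024  0.106   0.0004]
ring [0.4826 0.1814 0.045 ] size [0.0239 0.0241] ang [1.06 0.81] tool off [-0.0026  0.105   0.0004]
ringin [0.4827 0.1813 0.042 ] size [0.015 0.015] ang [1.01 0.81] tool off [-0.0025  0.108   0.0004]
blk [0.4827 0.182  0.044 ] size [0.0347 0.0359] ang [1.15 0.65] tool off [-0.0032  0.106   0.0005]
1.2789117112046426
0.3189641092492792
[[0.48096482 0.29425694 0.008     ]
 [0.48172103 0.24003286 0.008     ]]
jaw ang 0.8351717831241742
```

Well sizes come out right (15 mm bore, 24 mm lip): centre (0.4827, 0.1813), angle 0.9°. So I shift by tool x −2.5 mm and z +0.4 mm, then descend to just above the mouth.

Request:
move_arm(
  commands=[
    [0,-0.001,0,-0.017,0.1,0.003,1],
    [0,-0.001,0,-0.017,0.25,0.003,1],
    [0,-0.001,0,-0.017,0.4,0.003,1],
    [0,-0.001,0,-0.017,0.48,0.003,1],
    [0,-0.001,0,-0.017,0.5,0.003,1],
    [0,-0.001,0,-0.017,0.5,0.003,1],
    [0,-0.001,0,-0.017,0.5,0.003,1],
    [0,-0.001,0,-0.017,0.5,0.003,1],
  ],
)

```text
time_s: 8.65
tcp_pos: [0.4831, 0.1823, 0.0761]
orientation: [-1.569, 0.0, -1.552]
ft_force: [-1.3, -1.4, -0.2]
opening: 0.0128
```

```bash
python3 - <<'E'
from h import *
from rig import monitor,vision
s=monitor.observe();print(s["time_s"],s["tcp_pos"],s["orientation"],s["opening"],s["ft_force"])
r=vision.read_camera("wrist");pickle.dump((s,r),open("w4.pkl","wb"))
K=r["camera_matrix"];W=wrist_w2c(s,r["hand_eye"]);T=tool(s)
print("to well (tool)",np.round((np.linalg.inv(T)@[.4827,.1813,.045,1]),4))
P=proj(K,W,[.4827,.1813,.045])[0];x0,y0=int(P[0])-60,int(P[1])-60
im=cv2.resize(r["color"][y0:y0+150,x0:x0+120,::-1],None,fx=4,fy=4,interpolation=cv2.INTER_CUBIC)
def dot(p,c):
    for q in proj(K,W,p): cv2.circle(im,tuple(int(v) for v in (q-[x0,y0])*4+2),3,c,-1)
a=np.radians(.9);ex=np.array([np.cos(a),np.sin(a),0]);ey=np.array([-ex[1],ex[0],0]);c=np.array([.4827,.1813,.045])
dot([c+.012*(i*ex+j*ey) for i in(-1,1) for j in(-1,1)],(0,0,255))
for h in(.021,-.0242):dot([(T@np.array([i*.00635,-h,j*.00635,1]))[:3] for i in(-1,1) for j in(-1,1)],(0,255,0))
cv2.imwrite("pics/w4.png",im)
E
```

```text
8.65 [0.48305891 0.18227225 0.07606538] [-1.56920951e+00  1.79721697e-04 -1.55235731e+00] 0.012777337352223183 [-1.30016019 -1.35939493 -0.15705567]
to well (tool) [ 1.00e-03  3.11e-02 -4.00e-04  1.00e+00]
```

View pics/w4.png

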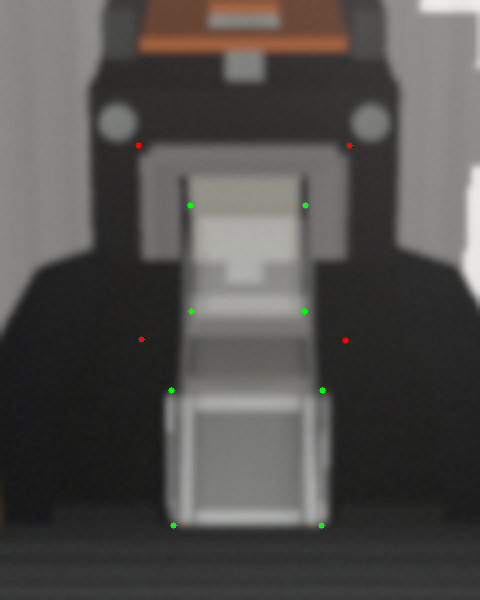

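The lip corners and cuvette corners reproject where they should, so the cuvette is centred over the well. I'll lower it slowly into the funnel.

Request:
move_arm(
  commands=[
    [0,0,0,0.003,0.015,-0.001,1],
    [0,0,0,0.003,0.03,-0.001,1],
    [0,0,0,0.003,0.045,-0.001,1],
    [0,0,0,0.003,0.06,-0.001,1],
    [0,0,0,0.003,0.07,-0.001,1],
    [0,0,0,0.003,0.07,-0.001,1],
    [0,0,0,0.003,0.07,-0.001,1],
  ],
)

```text
time_s: 9.4
tcp_pos: [0.4825, 0.1818, 0.0647]
orientation: [-1.571, 0.0, -1.552]
ft_force: [0.1, 0.7, -0.3]
opening: 0.0125
```

```bash
python3 - <<'E'
from h import *
from rig import monitor,vision
for i in range(4):
    s=monitor.observe();T=tool(s)
    print(s["time_s"],np.round(s["tcp_pos"],4),np.round(s["orientation"],4),s["opening"],np.round(s["ft_force"],2),"to well (tool)",np.round((np.linalg.inv(T)@[.4827,.1813,.045,1])[:3],4))
    vision.read_camera("wrist")
E
```

```text
9.4 [0.4825 0.1818 0.0647] [-1.5707  0.     -1.5523] 0.012502062485144853 [ 0.12  0.7  -0.28] to well (tool) [0.0005 0.0197 0.0002]
9.45 [0.4825 0.1818 0.0648] [-1.5707  0.     -1.5523] 0.012580038754877964 [-0.06 -0.48 -0.88] to well (tool) [0.0005 0.0198 0.0002]
9.5 [0.4825 0.1818 0.0648] [-1.5706e+00  1.0000e-04 -1.5523e+00] 0.012472144296893826 [ 0.41 -1.09 -0.54] to well (tool) [0.0005 0.0198 0.0002]
9.55 [0.4825 0.1818 0.0648] [-1.5706  0.     -1.5523] 0.012519930034625471 [ 0.25 -0.71  0.64] to well (tool) [0.0005 0.0198 0.0002]
```

Request:
move_arm(
  commands=[
    [0,0,0,0.003,0.01,0.001,1],
    [0,0,0,0.003,0.02,0.001,1],
    [0,0,0,0.003,0.03,0.001,1],
    [0,0,0,0.003,0.04,0.001,1],
    [0,0,0,0.003,0.05,0.001,1],
    [0,0,0,0.003,0.06,0.001,1],
    [0,0,0,0.003,0.06,0.001,1],
  ],
)

```text
time_s: 10.3
tcp_pos: [0.4826, 0.1813, 0.0556]
orientation: [-1.571, 0.0, -1.552]
ft_force: [-0.5, 0.6, 1.6]
opening: 0.0123
```

Request:
move_arm(
  commands=[
    [0,0,0,0,0.01,0,1],
    [0,0,0,0,0.02,0,1],
    [0,0,0,0,0.03,0,1],
    [0,0,0,0,0.04,0,1],
    [0,0,0,0,0.047,0,1],
    [0,0,0,0,0.047,0,1],
    [0,0,0,0,0.047,0,1],
    [0,0,0,0,0.047,0,1],
    [0,0,0,0,0.047,0,1],
  ],
)

```text
time_s: 11.2
tcp_pos: [0.4826, 0.1813, 0.0487]
orientation: [-1.571, 0.0, -1.552]
ft_force: [-0.1, 0.2, 1.4]
opening: 0.0126
```

```bash
python3 - <<'E'
from h import *
from rig import monitor,vision
F=[]
for i in range(10):
    r=vision.read_camera("wrist");s=monitor.observe();F.append(s["ft_force"]);T=tool(s)
print(s["time_s"],np.round(s["tcp_pos"],4),np.round(s["orientation"],4),s["opening"],np.round(np.mean(F,0),2),"to well (tool)",np.round((np.linalg.inv(T)@[.4827,.1813,.045,1])[:3],4))
K=r["camera_matrix"];W=wrist_w2c(s,r["hand_eye"])
P=proj(K,W,[.4827,.1813,.045])[0];x0,y0=int(P[0])-60,int(P[1])-90
im=cv2.resize(r["color"][y0:y0+150,x0:x0+120,::-1],None,fx=4,fy=4,interpolation=cv2.INTER_CUBIC)
a=np.radians(.9);ex=np.array([np.cos(a),np.sin(a),0]);ey=np.array([-ex[1],ex[0],0]);c=np.array([.4827,.1813,.045])
for h,col in((.0208,(0,255,0)),):
  for q in proj(K,W,[(T@np.array([i*.00635,-h,j*.00635,1]))[:3] for i in(-1,1) for j in(-1,1)]): cv2.circle(im,tuple(int(v) for v in (q-[x0,y0])*4+2),3,col,-1)
cv2.imwrite("pics/w5.png",im)
E
```

```text
11.7 [0.4826 0.1813 0.0487] [-1.5707  0.     -1.5523] 0.012632860265866415 [-0.36  0.03  2.02] to well (tool) [0.     0.0037 0.0001]
```

View pics/w5.png

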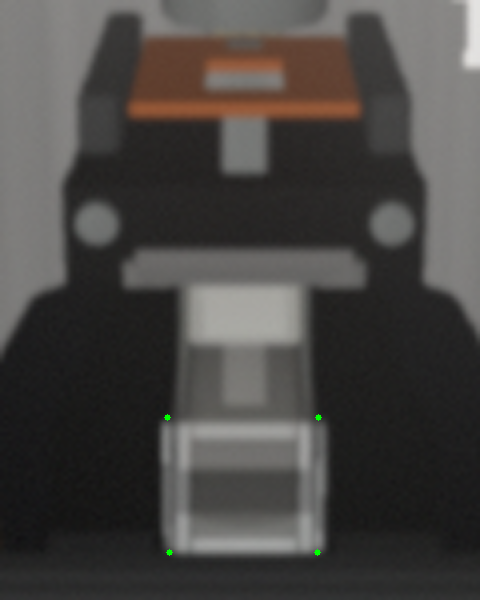

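The rim reprojects within 1 mm, so the cuvette has not slipped. The upward force of about 2–2.5 N agrees with the spring at about 9.5 mm down. Handing in.

```bash
python3 - <<'E'
from rig import monitor,ctrl
print(ctrl.close_job());s=monitor.observe();print(s["time_s"],s["tcp_pos"],s["opening"],s["ft_force"])
E
```

```text
the job is handed in; nothing more can be done
None
the job is handed in; nothing more can be done
```

The uncapped cuvette is in the photometer well, pressed down on the sprung seat and still gripped, and I handed the job in at about 11.7 s. The system reports no verdict, so the result rests on my own last checks.

- **Grip:** I took the cuvette from the rack by its frosted faces at 15 N. The jaws read 12.6 mm on the 12.7 mm cuvette. The rim still showed in the camera within about 1 mm of where it should be, so it had not slipped.
- **Position:** The tool was within about 0.1 mm of the well axis as measured by the wrist camera, whose calibration is good to about 2 mm. It was within about 0.3° of the beam direction and upright.
- **Seat depth:** The tool height of 48.7 mm puts the cuvette's underside about 24.5 mm above the worktop, so the seat is about 9.5 mm down (7 mm needed). The upward force averaged 2.0 N, or about 2.5 N after allowing for the sensor's zero offset. The spring should give about 2.6 N at that depth, so the two agree within sensor noise.
- **Not measured directly:** I worked out the shutter opening from the seat depth; I did not confirm it in a picture. I also didn't check the capped cuvette and the other things on the bench with a final picture, but I planned the path clear of them and no unexpected force showed in the readings.

I viewed 9 pictures, and none of the checks failed or disagreed.

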